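Switch off the steriliser and spring its lid ajar

TASK

The tools in the steriliser box with the teal lid are done: first switch that box off by pushing down the raised red front half of its paddle switch all the way, then press the front of its teal lid at the round mark until the push-to-open catch lets go, and take your fingers away so that the spring leaves the lid ajar. Use only the fingertips: do not lift the lid any further. Leave the box with the pink lid shut and switched on, and do not pick up or shift the bottle, tube and pot that stand around.

Things in the scene. Friction and masses are not known exactly. Their poses are not given: they have to be found in the camera images.
- teal_box: steriliser box with the teal lid. Fixed, white, 140 deep (x) x 190 wide (y) x 98 mm high to the lid's top. Origin: centre of the underside; own -x is its front, own y its left, z up. The lid covers the left part (own y -45 to +90 mm), hinged along the back (own x 62, z 92 mm); the dark paddle switch stands on the control column at the right (own y -71 mm).
- teal_press (a point): the round press mark on the teal lid's top face, 20 mm in from the front edge, in the middle of the lid's width; 99 mm above the worktop when shut; moves with the lid.
- teal_lid (a joint): angle of the teal lid (rad): 0 shut and caught, negative pushed in (stop -0.05), positive open. Pushing its front in about 3 mm (-0.026 rad, 3 to 5 N at the mark; stop at 5.5 mm) frees the catch; as the finger leaves, a spring lifts it to about 0.54 rad (front edge 65 mm higher), where it rests. It does not catch again. Pulling up does not release it.
- teal_paddle (a point): middle of the top face of the raised red front half of the teal box's shallow-V paddle (55 x 26 mm overall, pivot in its middle, 17 mm behind this point; this half is 28 mm long and slopes up to the front by 0.3 rad). 107 mm above the worktop when on (its front end 110 mm), 102 mm and level when fully off; moves with the paddle.
- teal_switch (a joint): tilt of the teal box's paddle switch (rad): 0 = on (the red front half up), 0.3 = fully off (front half down and level). About 2 N on the front half tips it; it stays where it is left.
- pink_box: steriliser box with the pink lid. Fixed, white, 140 deep (x) x 190 wide (y) x 98 mm high to the lid's top. Origin: centre of the underside; own -x is its front, own y its left, z up. The lid covers the left part (own y -45 to +90 mm), hinged along the back (own x 62, z 92 mm); the dark paddle switch stands on the control column at the right (own y -71 mm).
- pink_press (a point): the round press mark on the pink lid's top face, 20 mm in from the front edge, in the middle of the lid's width; 99 mm above the worktop when shut; moves with the lid.
- pink_lid (a joint): angle of the pink lid (rad): 0 shut and caught, negative pushed in (stop -0.05), positive open. Pushing its front in about 3 mm (-0.026 rad, 3 to 5 N at the mark; stop at 5.5 mm) frees the catch; as the finger leaves, a spring lifts it to about 0.54 rad (front edge 65 mm higher), where it rests. It does not catch again. Pulling up does not release it.
- pink_paddle (a point): middle of the top face of the raised red front half of the pink box's shallow-V paddle (55 x 26 mm overall, pivot in its middle, 17 mm behind this point; this half is 28 mm long and slopes up to the front by 0.3 rad). 107 mm above the worktop when on (its front end 110 mm), 102 mm and level when fully off; moves with the paddle.
- pink_switch (a joint): tilt of the pink box's paddle switch (rad): 0 = on (the red front half up), 0.3 = fully off (front half down and level). About 2 N on the front half tips it; it stays where it is left.
- dropper: loose small white squeeze bottle with a blue nozzle cap, 34 mm across, 86 mm high, standing between the two boxes; origin at the centre of its underside. To be left alone.
- tube: loose white cream tube standing on its cap, 43 x 54 x 112 mm, left of the boxes; origin at the centre of its underside. To be left alone.
- pot: loose flat round cream pot with a white lid, 68 mm across, 43 mm high, behind the left box; origin at the centre of its underside. To be left alone.

How it is judged (in metres and radians):
On the way, in this order (a step that is already met when the one before it is completed fails the run):
1. the teal box is switched off (paddle past 0.24 rad) (value of joint teal_switch above 0.24 rad), for 0.2 s.
2. the teal lid is pushed in (at least 0.018 rad) (value of joint teal_lid below -0.018 rad).
3. the teal lid has sprung ajar (more than 0.3 rad) (value of joint teal_lid above 0.3 rad), for 0.2 s.
At the end, for the whole second after the job is handed in: The teal box's paddle is off (over 0.24 of 0.3 rad), its lid stands ajar at rest between 0.3 and 0.7 rad; the pink lid is shut (under 0.05 rad) and its paddle on (under 0.08 rad); bottle, tube and pot stand upright within 20 mm of where they were (value of joint teal_switch above 0.24 rad and value of joint teal_lid between 0.3 and 0.7 rad and velocity of joint teal_lid between -0.05 and 0.05 rad/s and value of joint pink_lid below 0.05 rad and value of joint pink_switch below 0.08 rad and distance of each of dropper, tube, pot from where it was at the start of the episode below 0.02 m and angle between each of dropper, tube, pot's own z axis and vertical below 0.2 rad); the robot touches nothing.
It fails at once if the pink lid was released (value of joint pink_lid above 0.05 rad).
It fails at once if the pink box was switched (value of joint pink_switch above 0.08 rad).
It fails at once if the teal lid was lifted further than ajar (value of joint teal_lid above 0.8 rad).
It fails at once if the bottle, tube or pot was picked up or shifted (over 20 mm) (distance of any of dropper, tube, pot from where it was at the start of the episode above 0.02 m).
It also fails if it takes over 38 s, if anything falls off the work surface, if the arm or the gripper's body presses on something with over 40 N, if the wrist force passes 120 N, or if a joint passes its speed limit or range.

ROBOT

A 6-joint arm with a two-finger parallel gripper is mounted at the origin on a cart in front of the work surface, level with it; the furniture and walls round the work are solid. World frame = base frame: x ahead of the robot, y to its left, z up, the work surface at z = 0. Lengths are in mm, angles in rad, forces in N, time in s.
With the tool pointing down it reaches from about 325 to 900 mm from the base axis. Payload 3.5 kg.
Tool frame: the origin (TCP) lies between the finger pads; the fingertips stand 19 mm ahead of it and the grasp point (between the pads) is the TCP; z points along the fingers, y is the line along which they close (so a half turn about z gives the same grasp; the last joint's range is limited). The gripper opens to 85 mm and grips with 20 to 120 N. Pads are 22 mm wide; open, the fingers measure 114 mm over their backs; the gripper's body (76 mm by 85 mm) begins 54 mm behind the grasp point. The pads swing forward as they close: fully open they stand 13 mm farther back than shut.
Start: joints at [1.015, 0.276, -0.026, 1.268, 0, 1.467], TCP at [273.434, 562.011, 250.313] pointing down, gripper open.
Joint ranges: [-3.12, 3.12], [-0.85, 1.88], [-1.08, 1.24], [-1.95, 2.15], [-1.57, 1.53], [-3.14, 3.14]. Speed limits (rad/s): [2.57, 2.57, 3.14, 3.14, 3.14, 3.14].

INTERFACE

Orientations are given as a unit quaternion [w, x, y, z].
In Python, from bench import monitor, eyes, ctrl gives the robot as it stands.
- The arm moves only by the shell command python3 -m jog 'ROWS' [FORCE]. ROWS is JSON, a list of rows, each an object of numbers: "gripper": the opening, from -1 (shut) to 1 (fully open); "x", "y", "z": the shift along the tool's x, y, z in m; "ax", "ay", "az": the turn, a rotation vector about the tool's x, y, z in degrees. A call has 1 to 5 rows; each row shifts and turns the commanded pose from where the row before left it, along the tool's axes as they then stand; what a row does not reach is not made up. A row lasts 1/10 s, in which the tool goes at most 50 mm and 8.59 degrees, less where a joint would pass 70% of its speed; a pose out of reach is approached as far as the arm can. A call with a gripper value outside its range is refused whole. The fingers move at their own pace and stop on an object; FORCE is the grip in N (left out, the last holds). Time passes only in rows, so rows that do not move let the fingers close. It gives the time, the measured TCP pose, the force, the opening and the grip force at its end, in the units of the state.
- monitor.state(): the state, without advancing time (a new reading comes with each control period).
- eyes.snapshot(name): name is "scene" or "top" or "wrist"; returns the picture (400x640x3 uint8, red, green, blue); there is no depth.
- eyes.camera_model(name): a dict with "fx", "fy", "cx", "cy" (pixels), "eye" and "rotation" of the camera in the world. Camera axes: x right, y up, looking along -z (the intrinsics and any distortion apply to the point x, -y, -z); pixel columns grow to the right and rows downward; lengths in mm; the calibration is good to about 2 mm. A picture is of the moment at which its call begins: read the wrist's pose just before it. camera_model takes no time and is no camera call; for the wrist camera it gives the pose at the moment of the call.
- ctrl.job_done(): hands the job in; it is judged then, once.
The state is a dict: "time_s": time; "joint_positions": joint angles; "dq": joint speeds; "joint_efforts": joint torques, N m; "tcp_pos": TCP position; "orientation": TCP orientation; "ft_force": force on the tool from outside, world axes, zero at the start; "ft_torque": the same for the moment, N m; "gripper_width": finger opening in mm; "finger_force": force on a finger pad.
Only numpy, scipy, OpenCV 4.12 (cv2) and the standard library are available. Lean on these libraries where they do the work, as an engineer would, in place of code of your own. Each camera call takes 0.05 s, during which the arm holds its last target. There are 200 camera calls.

## Working session

There is one attempt and no reset: what is moved stays moved. The work goes in short steps, Python scripts to look and compute and a shell command to move; the robot and the scene stay as the last step left them, time stands still between calls to the robot, and variables do not carry over. Pictures are saved under pics/ and viewed, at most 10 in all, crops included, and the job is handed in when it is done.

```bash
mkdir -p pics
python3 - <<'E'
from bench import monitor, eyes
import cv2
for n in("scene","top"):
    cv2.imwrite(f"pics/{n}0.png",eyes.snapshot(n)[:,:,::-1])
    m=eyes.camera_model(n);print(n,m)
s=monitor.state();print(s['time_s'],s['tcp_pos'],s['orientation'],s['gripper_width'],s['ft_force'])
E
```

```text
scene {'fx': 426.5444011761852, 'fy': 426.5444011761852, 'cx': 314.93303488326586, 'cy': 203.04878951996616, 'eye': array([-196.4291159 , -598.71475537,  661.55396189]), 'rotation': array([ 0.78830617,  0.48515533, -0.19645904, -0.3234216 ])}
top {'fx': 494.8435490211902, 'fy': 494.8435490211902, 'cx': 320.8569703840614, 'cy': 201.34054397490328, 'eye': array([ 384.55646774,  176.2953906 , 1432.9018847 ]), 'rotation': array([ 0.70815331,  0.05523673, -0.05455197, -0.70177766])}
0.1 [273.06685183 561.44177315 249.25524871] [-3.27582094e-04  2.24475046e-01  9.74479302e-01 -9.67165583e-04] 85.4848068402617 [ 0.01611224 -0.21726375  0.22871424]
```

View pics/top0.png

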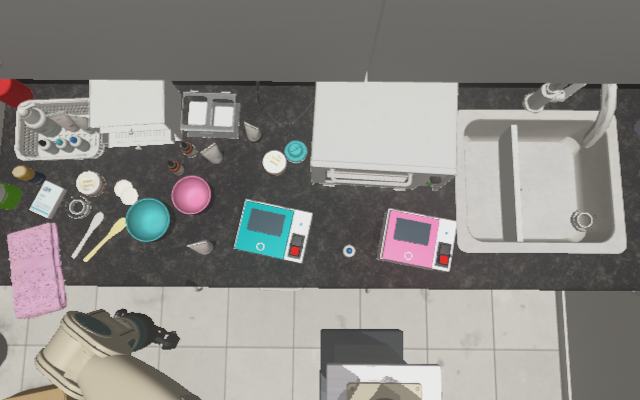

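View pics/scene0.png

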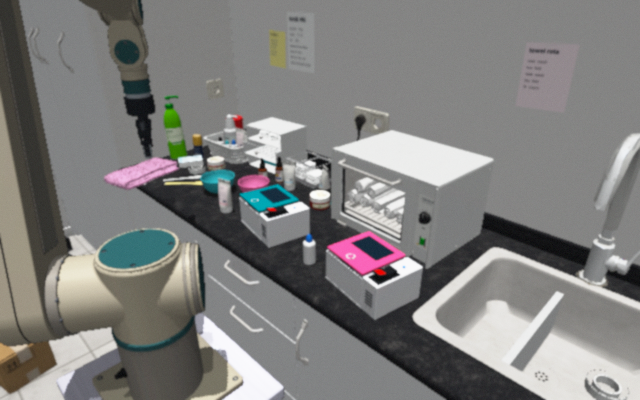

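The top view shows the teal box near pixel (273,231), its press mark at (260,246) and its red paddle half at (295,252). The pink box is near (417,240) and the dropper at (349,251). The scene view confirms this, and the teal red half shows at about (272,210). Next I'll measure positions.

```bash
cat > h.py <<'E'
import numpy as np,cv2
from scipy.spatial.transform import Rotation as R
from bench import monitor, eyes
def ray(m,u,v):
    d=np.array([(u-m['cx'])/m['fx'],-(v-m['cy'])/m['fy'],-1])
    return R.from_quat(np.roll(m['rotation'],-1)).apply(d)
def onz(m,u,v,z):
    d=ray(m,u,v);e=np.array(m['eye']);return e+d*(z-e[2])/d[2]
def proj(m,p):
    c=R.from_quat(np.roll(m['rotation'],-1)).inv().apply(np.array(p)-m['eye'])
    return m['cx']-m['fx']*c[0]/c[2], m['cy']+m['fy']*c[1]/c[2]
def mask(im,kind):
    h=cv2.cvtColor(im,cv2.COLOR_RGB2HSV)
    if kind=='red': return cv2.inRange(h,(0,170,110),(6,255,255))|cv2.inRange(h,(175,170,110),(180,255,255))
    return cv2.inRange(h,(84,130,80),(98,255,255))
def blobs(mk,roi,amin=15):
    x0,x1,y0,y1=roi;q=np.zeros_like(mk);q[y0:y1,x0:x1]=mk[y0:y1,x0:x1]
    n,l,s,c=cv2.connectedComponentsWithStats(q)
    return [(s[i,4],c[i],s[i,:4]) for i in range(1,n) if s[i,4]>=amin],q
E
python3 - <<'E'
from h import *
np.set_printoptions(precision=1,suppress=True)
for n,roi in(("top",(225,320,190,270)),("scene",(235,315,180,245))):
    im=cv2.imread(f"pics/{n}0.png")[:,:,::-1].copy();m=eyes.camera_model(n)
    b,_=blobs(mask(im,'red'),roi);print(n,'red',[(a,c,onz(m,*c,107)) for a,c,s in b])
    b,q=blobs(mask(im,'teal'),roi,100);print([(a,c,onz(m,*c,98)) for a,c,s in b])
    cs=max(cv2.findContours(q,cv2.RETR_EXTERNAL,cv2.CHAIN_APPROX_NONE)[0],key=cv2.contourArea)
    hull=cv2.convexHull(cs)
    w=np.float32([onz(m,*p[0],98)[:2] for p in hull]);r=cv2.minAreaRect(w);print(r,cv2.boxPoints(r))
E
```

```text
top red [(np.int32(58), array([294.2, 250.5]), array([458.8, 248.4, 107. ]))]
[(np.int32(1571), array([263.8, 232.5]), array([507.1, 331.9,  98. ]))]
((515.6364135742188, 330.9142150878906), (132.4234619140625, 133.1797637939453), 78.29422760009766) [[437.  279.6]
 [567.4 252.6]
 [594.3 382.2]
 [463.9 409.3]]
scene red [(np.int32(21), array([272. , 209.3]), array([456.2, 240.9, 107. ]))]
[(np.int32(728), array([267.3, 197.8]), array([504., 322.,  98.]))]
((511.8357238769531, 325.78765869140625), (145.14537048339844, 140.57862854003906), 79.01509857177734) [[429.  267.9]
 [567.  241.2]
 [594.7 383.6]
 [456.7 410.4]]
```

```bash
python3 -m jog '[{"gripper":-1,"x":-0.03,"y":-0.02},{"gripper":-1,"x":-0.03,"y":-0.02},{"gripper":-1,"x":-0.03,"y":-0.02},{"gripper":-1,"x":-0.03,"y":-0.02},{"gripper":-1,"x":-0.03,"y":-0.02}]'
python3 -m jog '[{"gripper":-1,"x":-0.03,"y":-0.02},{"gripper":-1,"x":-0.03,"y":-0.02},{"gripper":-1,"x":-0.03,"y":-0.02},{"gripper":-1,"az":-7},{"gripper":-1,"az":-7}]'
python3 -m jog '[{"gripper":-1},{"gripper":-1}]'
python3 - <<'E'
from h import *
m=eyes.camera_model("wrist");im=eyes.snapshot("wrist");cv2.imwrite("pics/w1.png",im[:,:,::-1])
np.save("w1m.npy",m,allow_pickle=True)
s=monitor.state();print(s['tcp_pos'],s['orientation'],s['gripper_width'],s['ft_force'],m)
b,_=blobs(mask(im,'red'),(0,640,0,400),40);print([(a,c,onz(m,*c,107)) for a,c,_ in b])
E
```

```text
[273.10931594 561.5333603  249.36313251] [-3.01641753e-04  2.24461590e-01  9.74482513e-01 -8.57066736e-04] 85.39806354832906 [-1.11747644e-02  1.69868412e-04 -2.01803129e-01] {'fx': 321.38170917246276, 'fy': 321.38170917246276, 'cx': 319.8258356643576, 'cy': 193.08367593772186, 'eye': array([203.57775841, 595.5162763 , 374.07321786]), 'rotation': array([ 0.83774739, -0.13187925, -0.08062673,  0.5237237 ])}
[]invalid input at $[0]: expected keys gripper, x, y, z, ax, ay, az
invalid input at $[0]: expected keys gripper, x, y, z, ax, ay, az
invalid input at $[0]: expected keys gripper, x, y, z, ax, ay, az
```

View pics/w1.png

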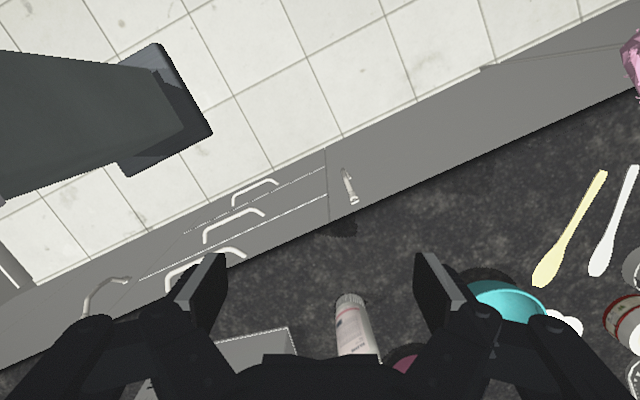

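The arm hasn't moved because every row needs all the keys. This picture shows only the tube at (350,325) and the counter edge. I'll send the moves again with full rows.

```bash
python3 -m jog '[{"gripper":-1,"x":-0.03,"y":-0.02,"z":0,"ax":0,"ay":0,"az":0},{"gripper":-1,"x":-0.03,"y":-0.02,"z":0,"ax":0,"ay":0,"az":0},{"gripper":-1,"x":-0.03,"y":-0.02,"z":0,"ax":0,"ay":0,"az":0},{"gripper":-1,"x":-0.03,"y":-0.02,"z":0,"ax":0,"ay":0,"az":0},{"gripper":-1,"x":-0.03,"y":-0.02,"z":0,"ax":0,"ay":0,"az":0}]'
python3 -m jog '[{"gripper":-1,"x":-0.03,"y":-0.02,"z":0,"ax":0,"ay":0,"az":0},{"gripper":-1,"x":-0.03,"y":-0.02,"z":0,"ax":0,"ay":0,"az":0},{"gripper":-1,"x":-0.03,"y":-0.02,"z":0,"ax":0,"ay":0,"az":0},{"gripper":-1,"x":0,"y":0,"z":0,"ax":0,"ay":0,"az":-7},{"gripper":-1,"x":0,"y":0,"z":0,"ax":0,"ay":0,"az":-7}]'
python3 -m jog '[{"gripper":-1,"x":0,"y":0,"z":0,"ax":0,"ay":0,"az":0},{"gripper":-1,"x":0,"y":0,"z":0,"ax":0,"ay":0,"az":0}]'
python3 - <<'E'
from h import *
m=eyes.camera_model("wrist");im=eyes.snapshot("wrist");cv2.imwrite("pics/w2.png",im[:,:,::-1])
np.save("w2m.npy",m,allow_pickle=True)
s=monitor.state();print(s['tcp_pos'],s['orientation'],s['gripper_width'],s['ft_force'],m)
b,_=blobs(mask(im,'red'),(0,640,0,400),40);print([(a,c,onz(m,*c,107)) for a,c,_ in b])
E
```

```text
time_s: 0.65
tcp_pos: [364.8, 405.0, 249.9]
orientation: [-0.0, 0.224, 0.975, -0.0]
ft_force: [0.3, -0.3, -0.6]
gripper_width: 12.0
finger_force: 0.0
time_s: 1.15
tcp_pos: [419.7, 311.9, 250.0]
orientation: [-0.0, 0.103, 0.995, -0.0]
ft_force: [-0.3, 0.1, -0.5]
gripper_width: 0.1
finger_force: 0.0
time_s: 1.35
tcp_pos: [419.1, 313.1, 250.1]
orientation: [-0.0, 0.105, 0.994, -0.0]
ft_force: [0.4, -0.2, 0.3]
gripper_width: -0.2
finger_force: 0.0
[419.0131277  313.19672904 250.13576009] [-1.51129946e-04  1.04956437e-01  9.94476803e-01 -1.10623546e-04] -0.4466788922301358 [ 0.60533957 -0.1806023  -0.5107059 ] {'fx': 321.38170917246276, 'fy': 321.38170917246276, 'cx': 319.8258356643576, 'cy': 193.08367593772186, 'eye': array([343.32022687, 329.08060258, 374.91269964]), 'rotation': array([ 0.76856168, -0.1204789 , -0.09651617,  0.62087229])}
[(np.int32(389), array([259.77892031, 240.37532134]), array([460.16390535, 247.1520069 , 107.        ]))]
```

View pics/w2.png

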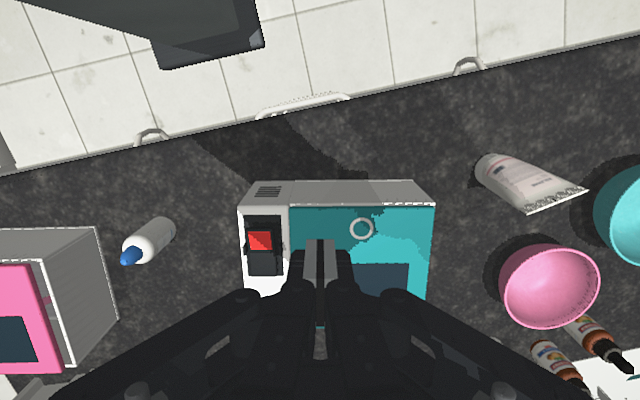

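The wrist view is aligned with the box: red paddle half at (260,240), press mark at (362,229), and the fingers are shut. Next I'll move above the paddle and compute the mark position.

```bash
python3 -m jog '[{"gripper":-1,"x":-0.027,"y":-0.028,"z":0,"ax":0,"ay":0,"az":0},{"gripper":-1,"x":-0.027,"y":-0.028,"z":0.03,"ax":0,"ay":0,"az":0},{"gripper":-1,"x":0,"y":0,"z":0.045,"ax":0,"ay":0,"az":0},{"gripper":-1,"x":0,"y":0,"z":0.035,"ax":0,"ay":0,"az":0},{"gripper":-1,"x":0,"y":0,"z":0,"ax":0,"ay":0,"az":0}]'
python3 - <<'E'
from h import *
m=np.load("w2m.npy",allow_pickle=True).item();print(onz(m,362,229,99))
im=eyes.snapshot("wrist");cv2.imwrite("pics/w3.png",im[:,:,::-1])
m=eyes.camera_model("wrist");t=eyes.camera_model("top");print(onz(t,260,246,99))
b,_=blobs(mask(im,'red'),(0,640,0,400),40);print([(a,c,onz(m,*c,107)) for a,c,_ in b])
s=monitor.state();print(s['tcp_pos'],s['time_s'],s['ft_force'])
E
```

```text
time_s: 1.9
tcp_pos: [456.0, 245.4, 135.2]
orientation: [-0.005, 0.105, 0.994, -0.003]
ft_force: [-1.2, -0.9, -0.7]
gripper_width: 0.0
finger_force: 0.0
[472.39064164 341.27649924  99.        ]
[470.45429277 341.17270898  99.        ]
[(np.int32(169), array([336.55029586, 241.23668639]), array([459.2030606 , 254.71793308, 107.        ]))]
[458.04095468 246.39591486 138.09408326] 1.95 [0.11899119 0.52174802 0.81108948]
```

View pics/w3.png

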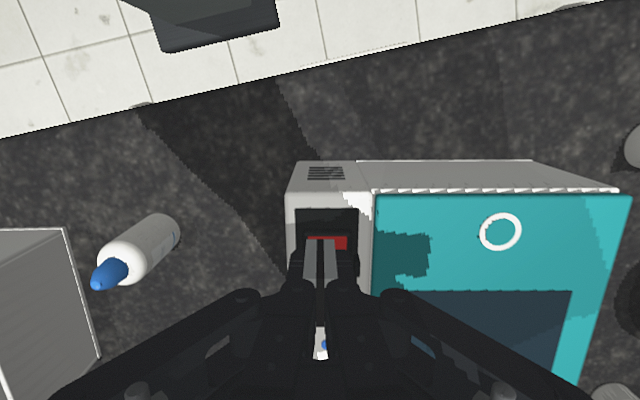

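The fingertips at (320,240) are over the red half, which spans about columns 306–347. I'll descend with a small correction.

```bash
python3 -m jog '[{"gripper":-1,"x":0.002,"y":0.002,"z":0.006,"ax":0,"ay":0,"az":0},{"gripper":-1,"x":0,"y":0,"z":0.005,"ax":0,"ay":0,"az":0},{"gripper":-1,"x":0,"y":0,"z":0.004,"ax":0,"ay":0,"az":0},{"gripper":-1,"x":0,"y":0,"z":0.002,"ax":0,"ay":0,"az":0},{"gripper":-1,"x":0,"y":0,"z":0,"ax":0,"ay":0,"az":0}]'
```

```text
time_s: 2.45
tcp_pos: [459.4, 250.0, 123.9]
orientation: [0.001, 0.104, 0.995, 0.0]
ft_force: [0.4, 0.5, 0.7]
gripper_width: 0.3
finger_force: 0.4
```

```bash
for i in 1 2; do python3 -m jog '[{"gripper":-1,"x":0,"y":0,"z":0.002,"ax":0,"ay":0,"az":0},{"gripper":-1,"x":0,"y":0,"z":0,"ax":0,"ay":0,"az":0},{"gripper":-1,"x":0,"y":0,"z":0,"ax":0,"ay":0,"az":0}]' | grep -E "tcp|force"; done
```

```text
tcp_pos: [459.2, 249.6, 121.4]
ft_force: [-0.4, 1.1, 0.9]
finger_force: 0.6
tcp_pos: [459.2, 249.7, 120.9]
ft_force: [-3.9, -0.2, 11.2]
finger_force: 5.4
```

The push stopped firmly at a tip height of 102 mm with 11 N, which is the fully-off level. Next I'll lift, move over the mark and check.

```bash
python3 -m jog '[{"gripper":-1,"x":0,"y":0,"z":-0.032,"ax":0,"ay":0,"az":0},{"gripper":-1,"x":0.002,"y":0.03,"z":0,"ax":0,"ay":0,"az":0},{"gripper":-1,"x":0.003,"y":0.032,"z":0,"ax":0,"ay":0,"az":0},{"gripper":-1,"x":0.002,"y":0.03,"z":0,"ax":0,"ay":0,"az":0},{"gripper":-1,"x":0,"y":0,"z":0,"ax":0,"ay":0,"az":0}]'
python3 - <<'E'
from h import *
im=eyes.snapshot("wrist");cv2.imwrite("pics/w4.png",im[:,:,::-1])
s=monitor.state();print(s['tcp_pos'],s['time_s'],s['ft_force'])
E
```

```text
time_s: 3.55
tcp_pos: [472.0, 343.7, 151.3]
orientation: [0.001, 0.103, 0.995, 0.001]
ft_force: [0.4, -1.1, -0.7]
gripper_width: 0.3
finger_force: 0.0
[471.26086794 341.91819797 150.93389254] 3.6 [-0.25086488  0.30750152 -0.17043053]
```

View pics/w4.png

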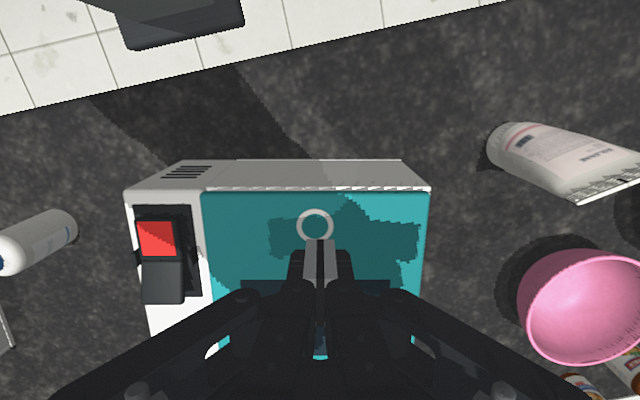

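The red half now lies flat with the rear half raised, so the switch is off. The mark at (315,224) is under the fingertips, so I'll press it.

```bash
python3 -m jog '[{"gripper":-1,"x":0,"y":0,"z":0.015,"ax":0,"ay":0,"az":0},{"gripper":-1,"x":0,"y":0,"z":0.012,"ax":0,"ay":0,"az":0},{"gripper":-1,"x":0,"y":0,"z":0.004,"ax":0,"ay":0,"az":0},{"gripper":-1,"x":0,"y":0,"z":0.002,"ax":0,"ay":0,"az":0},{"gripper":-1,"x":0,"y":0,"z":0,"ax":0,"ay":0,"az":0}]'
for i in 1 2; do python3 -m jog '[{"gripper":-1,"x":0,"y":0,"z":0.002,"ax":0,"ay":0,"az":0},{"gripper":-1,"x":0,"y":0,"z":0,"ax":0,"ay":0,"az":0},{"gripper":-1,"x":0,"y":0,"z":0,"ax":0,"ay":0,"az":0}]' | grep -E "tcp|force"; done
```

```text
time_s: 4.1
tcp_pos: [470.9, 340.4, 118.1]
orientation: [-0.0, 0.104, 0.995, -0.0]
ft_force: [1.0, 0.3, 0.1]
gripper_width: -0.1
finger_force: 0.0
tcp_pos: [471.7, 341.1, 117.0]
ft_force: [-0.1, -1.7, 3.2]
finger_force: 1.4
tcp_pos: [471.6, 341.2, 114.8]
ft_force: [0.7, -2.3, 3.9]
finger_force: 2.3
```

```bash
python3 -m jog '[{"gripper":-1,"x":0,"y":0,"z":0.001,"ax":0,"ay":0,"az":0},{"gripper":-1,"x":0,"y":0,"z":0,"ax":0,"ay":0,"az":0},{"gripper":-1,"x":0,"y":0,"z":0,"ax":0,"ay":0,"az":0}]' | grep -E "tcp|force"
python3 -m jog '[{"gripper":-1,"x":0,"y":0,"z":-0.02,"ax":0,"ay":0,"az":0},{"gripper":-1,"x":0,"y":0,"z":-0.025,"ax":0,"ay":0,"az":0},{"gripper":-1,"x":0.005,"y":0,"z":-0.03,"ax":0,"ay":0,"az":0},{"gripper":-1,"x":0.01,"y":0,"z":-0.035,"ax":0,"ay":0,"az":0},{"gripper":-1,"x":0.01,"y":0,"z":-0.035,"ax":0,"ay":0,"az":0}]'
python3 -m jog '[{"gripper":-1,"x":0,"y":0,"z":-0.02,"ax":0,"ay":0,"az":0},{"gripper":-1,"x":0,"y":0,"z":0,"ax":0,"ay":0,"az":0},{"gripper":-1,"x":0,"y":0,"z":0,"ax":0,"ay":0,"az":0},{"gripper":-1,"x":0,"y":0,"z":0,"ax":0,"ay":0,"az":0},{"gripper":-1,"x":0,"y":0,"z":0,"ax":0,"ay":0,"az":0}]'
python3 - <<'E'
from h import *
im=eyes.snapshot("scene")[:,:,::-1];w=eyes.snapshot("wrist")[:,:,::-1]
cv2.imwrite("pics/e.png",np.vstack([cv2.resize(im[130:330,200:440],(640,533))[:300],w[100:400]]))
E
```

```text
tcp_pos: [471.6, 341.1, 113.4]
ft_force: [1.8, -0.4, 1.9]
finger_force: 1.6
time_s: 5.5
tcp_pos: [445.4, 345.9, 258.1]
orientation: [-0.002, 0.104, 0.995, -0.0]
ft_force: [0.5, -0.3, 0.2]
gripper_width: 0.0
finger_force: 0.0
time_s: 6.0
tcp_pos: [445.8, 345.6, 276.1]
orientation: [-0.002, 0.104, 0.995, -0.001]
ft_force: [-0.6, -0.5, 0.2]
gripper_width: -0.0
finger_force: 0.0
```

View pics/e.png

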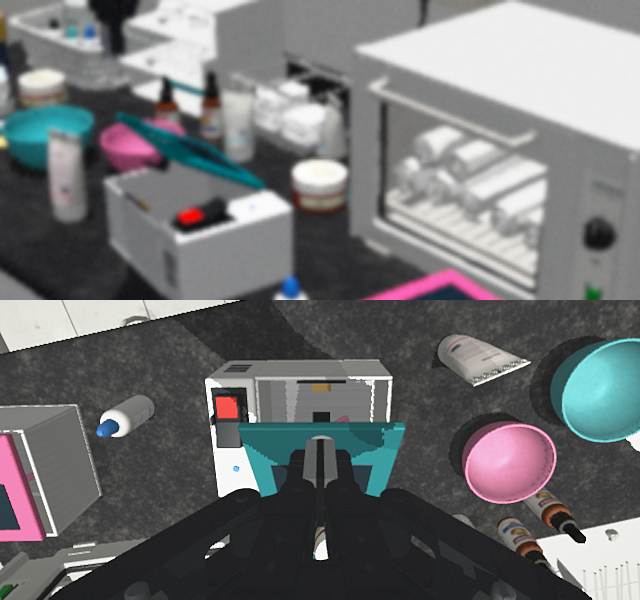

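The teal lid stands ajar, with its front edge near row 430 of the wrist half. The red paddle half at (227,407) is down, the pink box is shut, and the bottle and tube are where they were. The arm touches nothing. I'll let the lid settle for half a second, then hand in.

```bash
python3 -m jog '[{"gripper":-1,"x":0,"y":0,"z":0,"ax":0,"ay":0,"az":0},{"gripper":-1,"x":0,"y":0,"z":0,"ax":0,"ay":0,"az":0},{"gripper":-1,"x":0,"y":0,"z":0,"ax":0,"ay":0,"az":0},{"gripper":-1,"x":0,"y":0,"z":0,"ax":0,"ay":0,"az":0},{"gripper":-1,"x":0,"y":0,"z":0,"ax":0,"ay":0,"az":0}]' | head -1
python3 -c "from bench import ctrl;print(ctrl.job_done())"
```

```text
time_s: 6.6
the job is handed in; nothing more can be done
None
```

I switched the teal box off, pressed its lid until the catch let go, and handed the job in at about 6.6 s. The last pictures show the lid ajar, the pink lid shut, and the bottle and tube in place; I didn't check the pink paddle or the pot there, and no verdict came back.

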